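Vent the curing dish and re-seat its crooked lid

TASK

The shallow lid with the upright tab has been dropped crooked on its round dish, where bolts are curing. Take it by the tab and, with the far edge staying hooked over the dish, raise the tab edge until it stands about 20 mm above the dish's rim; keep it so for a second to let the vapour out, then lower it gently, without letting it drop or pressing hard, so that it sits centred, level and fully home on the dish, and let go. Leave the other things on the bench as they are.

Things in the scene. Friction and masses are not known exactly. Their poses are not given: they have to be found in the camera images.
- stand: square steel plate, 150 by 150 mm, 6 mm thick, fixed to the bench; origin: centre of its underside, z up; its -x side faces the robot, within 0.4 rad. The dish is fixed on it, up to 7 mm off its centre in x and y (the dish itself is not tracked): round white ceramic, rigid, 102 mm outer diameter, 34 mm high, wall 3 mm, floor 6 mm; its rim is 40 mm above the bench
- lid: loose shallow aluminium lid, 0.1 to 0.2 kg: plate 112 mm in diameter, 4 mm thick, with a skirt 10 mm deep (inner diameter 107 mm, wall 2.5 mm) that goes outside the dish wall with 2 to 2.5 mm play all round. Origin: centre of the skirt's lower edge; z: its axis, up; -x points to the tab. Plate underside at z = 10 mm, top at 14 mm
- tab (a point): grip point in the lid's upright tab, a straight aluminium fin on the lid's top at its edge: 10 mm thick (along lid y), 24 mm long (lid x from -54 to -30 mm), from 14 to 42 mm in lid z. This point: lid (-42, 0, 38) mm. Fingers that close along lid y with the TCP here end 5 mm above the plate
- tab_edge (a point): lower edge of the skirt at the tab's side, lid (-55, 0, 0) mm. With the lid fully home this edge is 30 mm above the bench, as is the lid's origin (plate on the rim)
- far_edge (a point): lower edge of the skirt away from the tab, lid (55, 0, 0) mm. At the start the lid is shifted on the dish 6 to 20 mm away from its tab and up to 7 mm sideways: this edge hangs outside the dish, below the rim, the plate lying on the rim here, while the tab side rides with its skirt on the rim (lid tilted 0.1 to 0.25 rad)
- knob_dish: bystander: a closed dish of the same size with a round knob in the middle of its lid, 66 mm high with the 150 mm square plate under it, fixed; origin under its centre
- tall_bottle: bystander: loose red bottle, 38 mm in diameter, 115 mm high; origin under its centre
- small_bottle: bystander: loose red bottle, 28 mm in diameter, 70 mm high; origin under its centre
- solder_reel: bystander: loose reel of solder, 60 mm in diameter, 30 mm high; origin under its centre
- wire_spool: bystander: loose spool of copper wire, 74 mm in diameter, 60 mm high; origin under its centre
- spanner: bystander: loose spanner lying flat, 140 mm long along its x, 7 mm high; origin under its middle
- screwdriver: bystander: loose screwdriver lying flat, 200 mm long along its x, 26 mm thick; origin under its middle
- case_half: bystander: loose open plastic case half, 120 by 75 by 26 mm; origin under its centre

How it is judged:
On the way:
1. the lid's tab edge is raised at least 13 mm above the rim and kept there for 0.6 s, the far edge still hooked below the rim outside the dish (z of tab_edge in the frame of stand above 0.053 m and z of far_edge in the frame of stand below 0.04 m), for 0.6 s.
At the end, for the whole second after the job is handed in: The lid sits on the dish released and at rest: level within 0.03 rad and fully home, its plate on the rim within 1.8 mm, so that the skirt surrounds the dish all round (horizontal distance between lid and stand below 0.015 m and angle between lid's own z axis and vertical below 0.03 rad and z of lid in the frame of stand between 0.028 and 0.0318 m and linear speed of lid below 0.01 m/s); the robot touches nothing.
It fails at once if the lid's far edge comes more than 4 mm above the rim (the lid is lifted off instead of edge-first) (z of far_edge in the frame of stand above 0.044 m).
It fails at once if the tab edge is raised more than 45 mm above the rim (z of tab_edge in the frame of stand above 0.085 m).
It fails at once if the lid is dropped or flung (turns faster than 3.5 rad/s) (angular speed of lid above 3.5 rad/s).
It fails at once if the lid is pressed or pulled against the dish with more than 30 N (contact force between lid and dish above 30 N).
It fails at once if a loose bystander is moved by more than 30 mm (distance of any of tall_bottle, small_bottle, solder_reel, wire_spool, spanner, screwdriver, case_half from where it was at the start of the episode above 0.03 m).
It also fails if it takes over 64 s, if anything falls off the work surface, if the arm or the gripper's body presses on something with over 40 N, if the wrist force passes 120 N, or if a joint passes its speed limit or range.

ROBOT

A 6-joint arm with a two-finger parallel gripper is mounted at the origin on the work surface. World frame = base frame: x ahead of the robot, y to its left, z up, the work surface at z = 0. Lengths are in m, angles in rad, forces in N, time in s.
With the tool pointing down it reaches from about 0.35 to 0.975 m from the base axis. Payload 4.9 kg.
Tool frame: the origin (TCP) lies between the finger pads, 19 mm behind the fingertips; this is the grasp point; z points along the fingers, y is the line along which they close (so a half turn about z gives the same grasp; the last joint's range is limited). The gripper opens to 85 mm and grips with 20 to 120 N. Pads are 22 mm wide; open, the fingers measure 114 mm over their backs; the gripper's body (76 mm by 85 mm) begins 54 mm behind the grasp point. The pads swing forward as they close: fully open they stand 13 mm farther back than shut.
Start: joints at [-1.303, 0.053, 1.613, -0, 1.476, -0.119], TCP at [0.236, -0.579, 0.25] pointing down, gripper open.
Joint ranges: [-3.01, 3.01], [-1.01, 2.22], [0.06, 2.58], [-1.02, 4.17], [0.09, 2.62], [-3.14, 3.14]. Speed limits (rad/s): [2.57, 2.57, 3.14, 3.14, 3.14, 3.14].

INTERFACE

Orientations are given as a unit quaternion [w, x, y, z].
In Python, from plant import manip, cams, state gives the robot as it stands (manip), with the cameras (cams) and the readings as plain functions.
- The arm moves only by the shell command python3 shift.py 'ROWS'. ROWS is a JSON list of rows, 1 to 5 of them, each of 7 numbers: the opening from 0.0 (shut) to 1.0 (fully open), then dx, dy, dz in m, then a rotation vector rx, ry, rz in rad; each row shifts and turns the commanded pose from where the row before left it, along the tool's axes as they then stand; what a row does not reach is not made up. A row lasts 1/8 s, in which the tool goes at most 0.0625 m and 0.188 rad, less where a joint would pass 70% of its speed; a pose out of reach is approached as far as the arm can. The fingers move at their own pace and stop on an object; the grip force is fixed at half the most. Time passes only in rows, so rows that do not move let the fingers close. It prints the time, the measured TCP pose, the force, the opening and the grip force at its end.
- state(): the state, without advancing time (a new reading comes with each control period).
- cams.grab_frame(name): name is "scene" or "top" or "wrist"; returns the picture (400x640x3 uint8, red, green, blue); there is no depth.
- cams.camera_params(name): a dict with "intrinsics" (3x3 intrinsics, pixels), "k1" (the pictures are not rectified: a ray, as slopes to the right and down, at radius r is drawn at 1 + k1 r^2 times it, then the intrinsics apply), "xyz" and "orientation" of the camera in the world. Camera axes: x right, y down, z forward; pixel columns grow to the right and rows downward; lengths in m; the calibration is good to about 2 mm. A picture is of the moment at which its call begins: read the wrist's pose just before it. camera_params takes no time and is no camera call; for the wrist camera it gives the pose at the moment of the call.
- manip.job_done(): hands the job in; it is judged then, once.
The state is a dict: "time": time; "joint_pos": joint angles; "joint_vel": joint speeds; "joint_efforts": joint torques, N m; "tool_pos": TCP position; "tool_rot": TCP orientation; "contact_force": force on the tool from outside, world axes, zero at the start; "ft_torque": the same for the moment, N m; "gripper_width": opening from 0.0 (shut) to 1.0 (fully open); "grasp_force": force on a finger pad.
Only numpy, scipy, OpenCV 4.12 (cv2) and the standard library are available. Lean on these libraries where they do the work, as an engineer would, in place of code of your own. Each camera call takes 0.05 s, during which the arm holds its last target. There are 200 camera calls.

## Working session

There is one attempt and no reset: what is moved stays moved. The work goes in short steps, Python scripts to look and compute and a shell command to move; the robot and the scene stay as the last step left them, time stands still between calls to the robot, and variables do not carry over. Pictures are saved under pics/ and viewed, at most 10 in all, crops included, and the job is handed in when it is done.

```bash
ls; mkdir -p pics; cat > h.py <<'E'
import numpy as np, cv2
from plant import manip, cams, state
from scipy.spatial.transform import Rotation as R
def rot(q): return R.from_quat([q[1],q[2],q[3],q[0]])
def ray(p,u,v):
    K=np.array(p["intrinsics"]);k=p["k1"]
    x=np.array([(u-K[0,2])/K[0,0],(v-K[1,2])/K[1,1]]);s=x.copy()
    for _ in range(30): s=x/(1+k*(s@s))
    return np.array(p["xyz"]),rot(p["orientation"]).apply([s[0],s[1],1])
def onz(p,u,v,z):
    o,d=ray(p,u,v);return o+d*(z-o[2])/d[2]
def proj(p,X):
    K=np.array(p["intrinsics"]);c=rot(p["orientation"]).inv().apply(np.array(X)-p["xyz"])
    s=c[:2]/c[2];s=s*(1+p["k1"]*(s@s));return K[0,0]*s[0]+K[0,2],K[1,1]*s[1]+K[1,2]
def save(n,f): cv2.imwrite(f"pics/{n}.png",f[:,:,::-1])
E
python3 - <<'E'
from h import *
for n in("scene","top"):
    p=cams.camera_params(n);print(p);f=cams.grab_frame(n);save(n+"0",f)
print(state())
E
```

```text
pics
plant.py
shift.py
{'intrinsics': array([[467.33980129,   0.        , 326.67539299],
       [  0.        , 467.33980129, 202.52744058],
       [  0.        ,   0.        ,   1.        ]]), 'k1': -0.00026930709411986624, 'xyz': array([1.4332871 , 0.23212312, 0.72576289]), 'orientation': array([-0.27957915,  0.55843635,  0.69597712, -0.35440116])}
{'intrinsics': array([[372.11884387,   0.        , 317.66070339],
       [  0.        , 372.11884387, 199.09071374],
       [  0.        ,   0.        ,   1.        ]]), 'k1': -0.024346592682876284, 'xyz': array([0.43545834, 0.00615252, 0.92345318]), 'orientation': array([ 0.05474689, -0.6984981 ,  0.71200873, -0.04633301])}
{'time': 0.1, 'joint_pos': array([-1.30299453e+00,  5.32810649e-02,  1.61417694e+00, -1.46973671e-05,
        1.47602279e+00, -1.18996119e-01]), 'joint_vel': array([ 3.64659217e-04, -1.03431708e-03, -3.80100512e-03, -4.60017636e-05,
        1.50304878e-03,  7.62894582e-04]), 'joint_efforts': array([-1.52610623e-04, -3.94904995e+01, -3.71363640e+01, -2.21184018e-04,
        3.92855087e-03,  2.20145847e-05]), 'tool_pos': array([ 0.23561968, -0.57829832,  0.2488799 ]), 'tool_rot': array([-9.40916030e-04,  9.81356068e-01,  1.92196193e-01, -7.74716321e-05]), 'contact_force': array([-0.43591057,  0.03135183, -1.01811734]), 'ft_torque': array([ 0.06862979, -0.0086989 ,  0.00060096]), 'grasp_force': 0.0, 'gripper_width': 0.9979465935587245}
```

View pics/top0.png

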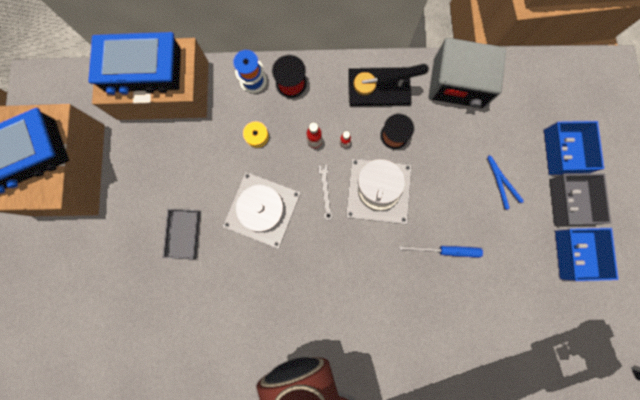

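View pics/scene0.png

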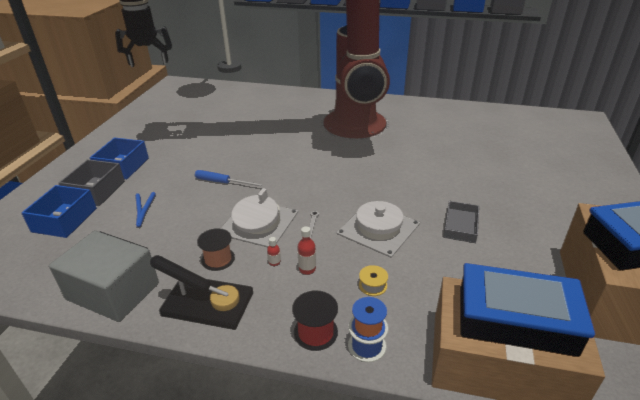

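The top view shows the target dish on its stand at about (380,187), with the tab near (379,195). The knob dish is at (260,208) and the spanner lies between them. The scene view shows the tab at (263,197).

```bash
python3 - <<'E'
from h import *
p=cams.camera_params("top");q=cams.camera_params("scene")
for c in[(353,159),(411,160),(408,222),(347,219)]:print(onz(p,*c,.006))
for c in[(380,187),(379,195)]:print(onz(p,*c,.06))
print(onz(q,263,197,.08),proj(cams.camera_params("wrist"),[.5,-.15,0]))
w=cams.camera_params("wrist");s=state();T=rot(s["tool_rot"])
print(T.inv().apply(w["xyz"]-s["tool_pos"]),(T.inv()*rot(w["orientation"])).as_matrix(),w["intrinsics"],w["k1"])
a=cv2.imread("pics/top0.png")[150:230,340:420];b=cv2.imread("pics/scene0.png")[180:250,215:305]
cv2.imwrite("pics/c.png",np.hstack([cv2.resize(a,(400,400),interpolation=2),cv2.resize(b,(400,400),interpolation=2)]))
E
```

```text
[ 0.66832344 -0.0753179   0.006     ]
[ 0.66270729 -0.2216198   0.006     ]
[ 0.50620411 -0.20573831  0.006     ]
[ 0.51659544 -0.05566827  0.006     ]
[ 0.58571836 -0.13180682  0.06      ]
[ 0.56673862 -0.12866088  0.06      ]
[ 0.58800913 -0.11786192  0.08      ] (np.float64(20.598981603527704), np.float64(-220.16618288166276))
[ 0.07167395 -0.00099677 -0.12383196] [[-3.14776269e-04 -9.58904775e-01 -2.83727922e-01]
 [ 9.99999948e-01 -2.80583253e-04 -1.61153088e-04]
 [ 7.49211624e-05 -2.83727958e-01  9.58904813e-01]] [[307.41123807   0.         311.89133261]
 [  0.         307.41123807 200.48413245]
 [  0.           0.           1.        ]] -0.04018460509521964
```

View pics/c.png

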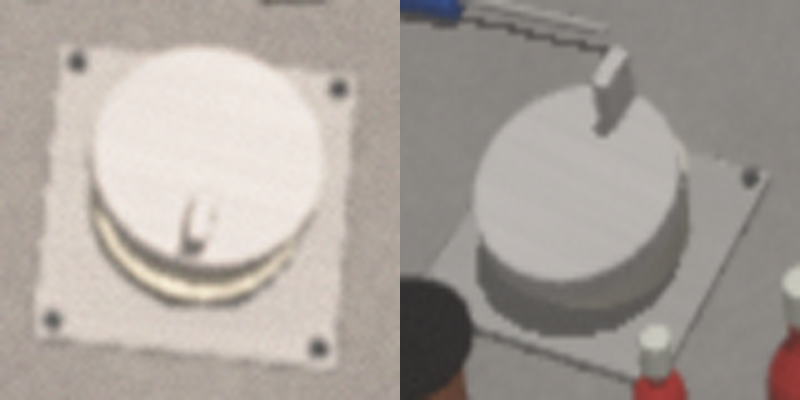

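The crop confirms it: the lid is shifted away from the robot, tab toward the robot, plate edge-on tilted. Next I bring the wrist camera above it.

```bash
python3 shift.py '[[1,0.048,-0.0284,0,0,0,0],[1,0.048,-0.0284,0,0,0,0],[1,0.048,-0.0284,0,0,0,0],[1,0.048,-0.0284,0,0,0,0],[1,0.048,-0.0284,0,0,0,0]]'; python3 shift.py '[[1,0.048,-0.0284,0,0,0,0],[1,0.048,-0.0284,0,0,0,0],[1,0.048,-0.0284,0,0,0,0],[1,0.048,-0.0284,0,0,0,0],[1,0.048,-0.0284,0,0,0,0]]'; python3 shift.py '[[1,0,0,0.0167,0,0,0.162],[1,0,0,0.0167,0,0,0.162],[1,0,0,0.0167,0,0,0.162],[1,0,0,0,0,0,0],[1,0,0,0,0,0,0]]'
python3 - <<'E'
from h import *
import pickle
p=cams.camera_params("wrist");f=cams.grab_frame("wrist");save("w1",f);pickle.dump(p,open("w1.p","wb"))
s=state();print(s["time"],s["tool_pos"],rot(s["tool_rot"]).as_matrix())
E
```

```text
time: 0.72
tool_pos: [0.4051, -0.355, 0.2495]
tool_rot: [-0.0, 0.981, 0.192, -0.0]
contact_force: [0.7, -0.7, 0.3]
gripper_width: 1.002
grasp_force: 0.0
time: 1.35
tool_pos: [0.5738, -0.133, 0.2495]
tool_rot: [-0.0, 0.981, 0.192, -0.0]
contact_force: [0.9, -1.3, -0.8]
gripper_width: 1.002
grasp_force: 0.0
time: 1.98
tool_pos: [0.5733, -0.1348, 0.2003]
tool_rot: [0.0, 0.999, -0.049, 0.0]
contact_force: [0.4, -0.6, 0.9]
gripper_width: 0.998
grasp_force: 0.0
2.025 [ 0.57352966 -0.134935    0.200781  ] [[ 9.95244212e-01 -9.74043339e-02  1.16356195e-03]
 [-9.74039064e-02 -9.95244846e-01 -4.18739608e-04]
 [ 1.19881608e-03  3.03412692e-04 -9.99999235e-01]]
```

View pics/w1.png

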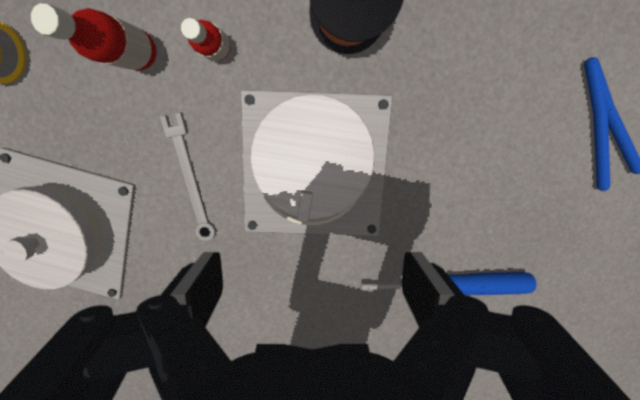

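The wrist view shows the lid plate centred around (312,160), the tab around (300,205) in the gripper's shadow, and the stand corners' holes at (249,100), (383,104), (372,229), (252,226). I'll move back 9 cm to clear the shadow and take a second view.

```bash
python3 shift.py '[[1,-0.045,0,0,0,0,0],[1,-0.045,0,0,0,0,0],[1,0,0,0,0,0,0],[1,0,0,0,0,0,0]]'
python3 - <<'E'
from h import *
import pickle
p=cams.camera_params("wrist");f=cams.grab_frame("wrist");save("w2",f);pickle.dump(p,open("w2.p","wb"))
s=state();print(s["time"],s["tool_pos"])
u,v=map(int,proj(p,[.58,-.135,.04]));print(u,v)
x0,y0=u-80,max(0,v-75);print(x0,y0)
c=f[y0:y0+150,x0:x0+160,::-1];cv2.imwrite("pics/w2c.png",cv2.resize(c,None,fx=4,fy=4,interpolation=2))
E
```

```text
time: 2.52
tool_pos: [0.4845, -0.1262, 0.2013]
tool_rot: [0.0, 0.999, -0.049, 0.001]
contact_force: [0.4, 0.2, -0.0]
gripper_width: 1.0
grasp_force: 0.0
2.575 [ 0.48477622 -0.12625202  0.2011996 ]
311 81
231 6
```

View pics/w2c.png

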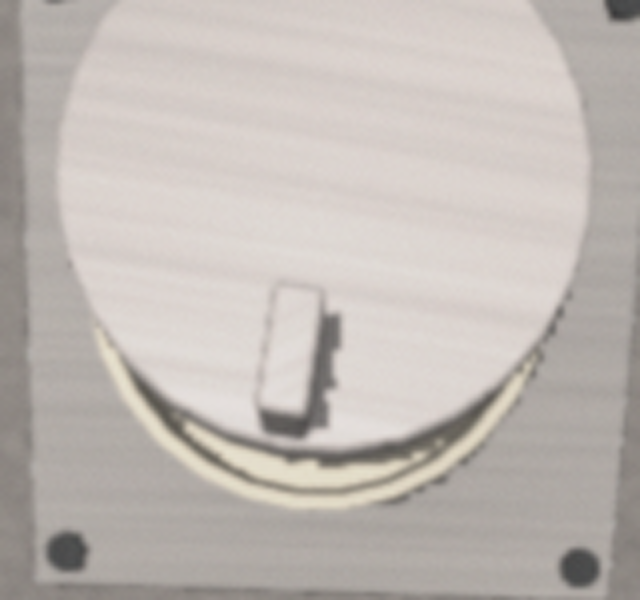

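The crop (4×, offset (231,6)) shows tab top-face corners at (278,283), (325,290), (304,413) and (258,404). The cream rim arc runs from (95,330) through (300,508) to (540,370), and the plate's left and right edges are at (60,170) and (590,170).

```bash
cat > m.py <<'E'
from h import *
import pickle
from scipy.optimize import least_squares
p1,p2=[pickle.load(open(f"w{i}.p","rb")) for i in(1,2)]
def circ(P):
    A=np.c_[2*P[:,:2],np.ones(len(P))];s=np.linalg.lstsq(A,(P[:,:2]**2).sum(1),rcond=None)[0]
    return s[:2],np.sqrt(s[2]+s[:2]@s[:2])
C=lambda L:[(231+a/4-.375,6+b/4-.375) for a,b in L]
rim=np.array([onz(p2,*c,.04) for c in C([(95,330),(130,420),(200,480),(300,508),(400,495),(480,450),(540,370)])])
cd,r=circ(rim);print("dish free",cd,r)
q=least_squares(lambda c:np.hypot(*(rim[:,:2]-c).T)-.051,cd);print("dish R51",q.x,1e3*q.fun);cd=q.x
f=cv2.imread("pics/w2.png",0)
E_=[]
g=cv2.GaussianBlur(f,(3,3),0).astype(float)
for v in range(5,75,5):
    row=np.diff(g[v]);l=240+np.argmax(row[240:275]) if 1 else 0;rr=350+np.argmin(row[350:390])
    E_+=[(l+.5,v),(rr+.5,v)]
h1=cv2.GaussianBlur(cv2.imread("pics/w1.png",0),(3,3),0).astype(float)
E1=[(u,85+np.argmin(-np.diff(h1[85:115,u]))+.5) for u in range(285,340,6)]
E1+=[(246+np.argmax(np.diff(h1[v,246:275]))+.5,v) for v in range(120,180,8)]
tab=C([(278,283),(325,290),(304,413),(258,404)])
w=None
yaw=-.15;t=.16;z0=.045
def cast(p,u,v,n,o):
    a,d=ray(p,u,v);return a+d*((o-a)@n)/(d@n)
cl=None
for it in range(20):
    Rl=R.from_euler("ZY",[yaw,t]);M=Rl.as_matrix();n=M[:,2]   # +ty: lid +x goes down
    o=np.array([cd[0],cd[1],0]) if cl is None else cl.copy()
    if cl is None: o[2]=z0
    top=o+.014*n
    loc=lambda p,L:np.array([(cast(p,*c,n,top)-top)@M for c in L])
    P=loc(p2,E_);c2,r2=circ(P)
    Q=loc(p1,E1);c1,r1=circ(Q)
    o=o+M@[*c2,0]
    T=np.array([(cast(p2,*c,n,o+.042*n)) for c in tab])
    far=(T[0]+T[1])/2;nr=(T[2]+T[3])/2;tc=T.mean(0)
    Tl=(T-o)@M
    xd=(far-nr);
    rad=(o+.042*n)-tc
    yaw+=np.arctan2(*(xd@M)[[1,0]])*.3+np.arctan2(*(rad@M)[[1,0]])*.7
    dv=(o[:2]-cd);ax=np.array([np.cos(yaw),np.sin(yaw)]);d=dv@ax;e=dv[1]*ax[0]-dv[0]*ax[1]
    D=np.hypot(*dv);xc=((.051**2-.0547**2+D*D)/2/D-D);xf=.051-d
    t=np.arcsin(.01/(xf-xc));o[2]=.04-.01*np.cos(t)+xf*np.sin(t);cl=o
print("lid o",o,"yaw",yaw,"tilt",t,"r",r1,r2,"w1 centre off",(c1-c2)*1e3,"d,e",d,e)
print("tab top local",Tl*1e3,"tab pt",o+M@[-.042,0,.038]);tp=o+M@[-.042,0,.038]
H=[onz(p2,*c,.006)[:2] for c in C([(68,551),(579,567)])]+[onz(p1,*c,.006)[:2] for c in[(249,100),(383,104),(372,229),(252,226)]]
print("holes",np.round(H,4),"centre",np.mean(H[2:],0))
for nme,pt in(("tabtop",tc),):
    for c in("top","scene"):print(c,proj(cams.camera_params(c),pt))
pickle.dump(dict(o=o,yaw=yaw,t=t,cd=cd,tp=tp),open("lid.p","wb"))
s=state();Tt=rot(s["tool_rot"])
tgt=R.from_matrix(np.c_[M[:,0],-M[:,1],-M[:,2]])
print("rotvec tool",(Tt.inv()*tgt).as_rotvec(),"shift in tool",Tt.inv().apply(tp-s["tool_pos"]))
E
python3 m.py
```

```text
dish free [ 0.58745736 -0.1351153 ] 0.052491976072018526
dish R51 [ 0.58559456 -0.13477654] [-0.10057126  1.38979389  0.39137353 -1.04200725 -0.87526608  0.3504995
  1.3074359 ]
lid o [ 0.60758605 -0.13814674  0.03613224] yaw -0.26567613853137956 tilt 0.20634330666342168 r 0.05464800902560919 0.05499579277483922 w1 centre off [-4.20976868  0.17881173] d,e 0.022104808256181663 0.002522166897292609
tab top local [[-38.88674331   4.11169244  42.        ]
 [-38.64865781  -4.57323887  42.        ]
 [-61.28308852  -4.37287694  42.        ]
 [-61.09861419   4.22849313  42.        ]] tab pt [ 0.57543169 -0.12939726  0.08193119]
holes [[ 0.5296 -0.0637]
 [ 0.5125 -0.1944]
 [ 0.6599 -0.0801]
 [ 0.6433 -0.2119]
 [ 0.5113 -0.1952]
 [ 0.5278 -0.063 ]] centre [ 0.58555032 -0.13755634]
top (np.float64(380.3571550129703), np.float64(192.32429061843155))
scene (np.float64(261.4649946415618), np.float64(189.36809335790227))
rotvec tool [ 0.01769642 -0.20836617  0.16631295] shift in tool [ 0.0902313  -0.00588689  0.11948605]
```

```bash
cat > m2.py <<'E'
import io,contextlib
with contextlib.redirect_stdout(io.StringIO()): from m import *
near=C([(200,418),(340,448),(420,432),(490,385)])
tl=np.array([[-.03,.005],[-.03,-.005],[-.054,-.005],[-.054,.005]])
def parts(x):
    o=x[:3];M=R.from_euler("ZYX",x[3:]).as_matrix();n=M[:,2]
    pl=lambda p,L,h:np.array([(cast(p,*c,n,o+h*n)-o)@M for c in L])[:,:2]
    rr=[np.hypot(*pl(p,L,.014).T)-.056 for p,L in((p2,E_),(p1,E1),(p2,near))]
    return rr,pl(p2,tab,.042)-tl
def res(x):
    rr,q=parts(x);return np.r_[np.concatenate(rr)*.5,q.ravel()*1.5]*1e3
s=least_squares(res,[*o,yaw,t,0],loss="soft_l1");x=s.x
rr,q=parts(x);print(x);[print(np.round(1e3*a,1)) for a in rr];print(np.round(1e3*q,1))
M=R.from_euler("ZYX",x[3:]).as_matrix();o=x[:3]
print("tab",o+M@[-.042,0,.038],"far",o+M@[.055,0,0],"tabedge",o+M@[-.055,0,0])
tc=o+M@[-.042,0,.042]
print([proj(cams.camera_params(c),tc) for c in("top","scene")])
dv=o[:2]-cd;a=[np.cos(x[3]),np.sin(x[3])];print("d,e",dv@a,dv[1]*a[0]-dv[0]*a[1])
E
python3 m2.py
```

```text
[ 0.60246006 -0.13700734  0.03053335 -0.26168328  0.16039793 -0.01361721]
[ 6.9 12.9 -0.1 11.6 -0.1 -0.6 -0.4 -0.3 -0.4 -0.3 -0.1  0.  -0.2 -1.
 -0.   0.  -0.4 -0.4  0.4 -0.5 -0.2 -0.3  0.4 -0.6 -0.5 -0.6 -0.1 -0.3]
[ 5.3  3.4 -2.3 -2.5 -1.3 -1.3 -1.6 -2.3  1.8  3.8 -0.7 -1.1 -0.3 -0.2
  0.1  0.3  0.6  0.9]
[ 0.5  0.3  0.6 -0.4]
[[-0.5 -0.7]
 [-0.3  0.3]
 [ 0.5  0.6]
 [ 0.7 -0.4]]
tab [ 0.5684064  -0.12735125  0.07474996] far [ 0.65490568 -0.15105357  0.02174924] tabedge [ 0.55001444 -0.1229611   0.03931745]
[(np.float64(379.65674952668604), np.float64(192.77218664878455)), (np.float64(261.8331448125428), np.float64(192.46546937144205))]
d,e 0.016868445554584475 0.0022083684022213726
```

```bash
cat >> m2.py <<'E'
print("--- contact-constrained")
E_=E_[4:];E1=E1[10:]
us=[(p2,np.mean(tab,0)),(cams.camera_params("scene"),(263.9,189.1))]
(a,d1),(b,d2)=[ray(p,*u) for p,u in us]
k=np.linalg.lstsq(np.c_[d1,-d2],b-a,rcond=None)[0];print("triang tab top",a+k[0]*d1,b+k[1]*d2)
for t0 in(.17,.19):
    z=.04-.0098+.034*np.sin(t0)
    s=least_squares(lambda y:res([y[0],y[1],z,y[2],t0,0]),x[[0,1,3]],loss="soft_l1");y=s.x
    rr,q=parts([y[0],y[1],z,y[2],t0,0]);M=R.from_euler("ZY",[y[2],t0]).as_matrix();o=np.array([y[0],y[1],z])
    tp=o+M@[-.042,0,.038]
    print(t0,z,y,np.round(1e3*q,1).tolist(),[np.round(1e3*np.median(v),1) for v in rr],"tab",tp,"top",o+M@[-.042,0,.042])
st=state();Tt=rot(st["tool_rot"]);tgt=R.from_matrix(np.c_[M[:,0],-M[:,1],-M[:,2]])
print("rotvec",(Tt.inv()*tgt).as_rotvec(),"shift",Tt.inv().apply(tp-st["tool_pos"]),Tt.inv().apply(tp+.06*M[:,2]-st["tool_pos"]))
E
python3 m2.py | sed -n '/---/,$p'
```

```text
--- contact-constrained
triang tab top [ 0.56865602 -0.12771351  0.08758811] [ 0.56645705 -0.12230258  0.08756988]
0.17 0.03595219986827787 [ 0.60153954 -0.13704836 -0.27898405] [[-0.7, -0.5], [-0.3, 0.7], [0.9, 0.6], [1.0, -0.7]] [np.float64(-1.3), np.float64(-0.6), np.float64(-0.6)] tab [ 0.56792583 -0.12741955  0.08051008] top [ 0.5685764  -0.12760591  0.08445242]
0.19 0.03662120242920102 [ 0.6006765  -0.13694069 -0.28137434] [[-0.9, -0.5], [-0.5, 0.8], [0.8, 0.6], [0.8, -0.7]] [np.float64(-1.2), np.float64(-0.7), np.float64(-1.1)] tab [ 0.56794867 -0.12748095  0.08186944] top [ 0.5686744  -0.12769071  0.08579745]
rotvec [ 0.0178042  -0.19197812  0.18205986] shift [ 0.08259571 -0.00705632  0.11952828] [ 0.0938832  -0.00495813  0.06063694]
```

```bash
python3 shift.py '[[1,0,0,0,0.009,-0.096,0.091],[1,0,0,0,0.009,-0.096,0.091],[1,0,0,0,0,0,0],[1,0,0,0,0,0,0]]'
cat > g.py <<'E'
from h import *
M=R.from_euler("ZY",[-.28,.18]).as_matrix();tp=np.array([.568,-.1275,.081])+.0015*M[:,2]
s=state();T=rot(s["tool_rot"]);print(s["tool_pos"],"tool x,-z",T.as_matrix()[:,0],-T.as_matrix()[:,2],"want",M[:,0],M[:,2])
print("shift",T.inv().apply(tp-s["tool_pos"]))
E
python3 g.py
```

```text
time: 3.08
tool_pos: [0.4841, -0.1259, 0.1999]
tool_rot: [-0.014, 0.986, -0.139, -0.095]
contact_force: [0.2, 0.7, 0.7]
gripper_width: 0.997
grasp_force: 0.0
[ 0.48410575 -0.12587083  0.19989212] tool x,-z [ 0.94347841 -0.27134028 -0.19032325] [ 0.18271668 -0.05327311  0.98172124] want [ 0.94552833 -0.27189076 -0.17902957] [ 0.17205735 -0.04947583  0.98384369]
shift [ 0.10220518 -0.02155253  0.09980335]
```

```bash
python3 shift.py '[[1,0.051,-0.0108,0,0,0,0],[1,0.051,-0.0108,0,0,0,0],[1,0,0,0.03,0,0,0],[1,0,0,0.03,0,0,0],[1,0,0,0,0,0,0]]'; python3 g.py
python3 - <<'E'
from h import *
f=cams.grab_frame("wrist");save("w3",f)
E
```

```text
time: 3.7
tool_pos: [0.5726, -0.1288, 0.1188]
tool_rot: [-0.014, 0.985, -0.139, -0.098]
contact_force: [-0.0, 0.8, 0.1]
gripper_width: 1.003
grasp_force: 0.0
[ 0.57256137 -0.12879189  0.11880623] tool x,-z [ 0.94210941 -0.27166315 -0.19654261] [ 0.18858253 -0.05537607  0.98049483] want [ 0.94552833 -0.27189076 -0.17902957] [ 0.17205735 -0.04947583  0.98384369]
shift [2.75552302e-03 5.72686704e-05 3.65007861e-02]
```

View pics/w3.png

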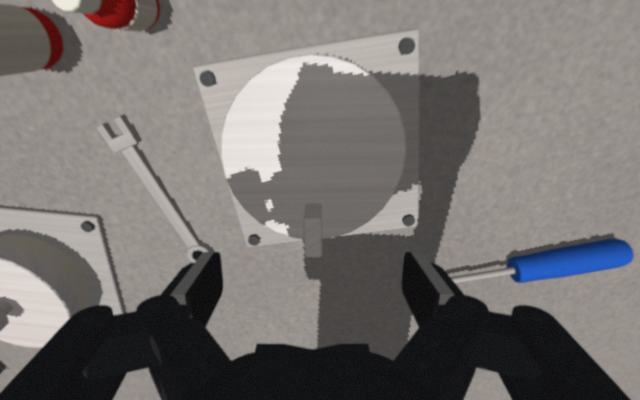

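The tab sits at (313,230), upright in the picture and midway between the fingers at (210..412). It is aligned, so I descend and close.

```bash
python3 shift.py '[[1,0.001,0,0.018,0,0,0],[1,0.002,0,0.0185,0,0,0],[1,0,0,0,0,0,0],[1,0,0,0,0,0,0]]'; python3 g.py; python3 shift.py '[[0.4,0,0,0,0,0,0],[0,0,0,0,0,0,0],[0,0,0,0,0,0,0],[0,0,0,0,0,0,0],[0,0,0,0,0,0,0]]';python3 shift.py '[[0,0,0,0,0,0,0],[0,0,0,0,0,0,0],[0,0,0,0,0,0,0]]'
```

```text
time: 4.25
tool_pos: [0.5709, -0.1286, 0.0851]
tool_rot: [-0.014, 0.986, -0.14, -0.095]
contact_force: [0.4, -0.0, -0.3]
gripper_width: 0.997
grasp_force: 0.0
[ 0.5709455  -0.12857787  0.08509956] tool x,-z [ 0.94282412 -0.27283371 -0.19142741] [ 0.18376045 -0.05363523  0.98150668] want [ 0.94552833 -0.27189076 -0.17902957] [ 0.17205735 -0.04947583  0.98384369]
shift [-0.00230533 -0.00021569  0.00312294]
time: 4.88
tool_pos: [0.5709, -0.1288, 0.0853]
tool_rot: [-0.013, 0.985, -0.14, -0.095]
contact_force: [-0.5, -0.8, 0.7]
gripper_width: 0.1
grasp_force: 62.5
time: 5.25
tool_pos: [0.5709, -0.1287, 0.0853]
tool_rot: [-0.014, 0.986, -0.14, -0.095]
contact_force: [-0.8, -0.2, 2.2]
gripper_width: 0.101
grasp_force: 62.6
```

```bash
python3 shift.py '[[0,0.0005,0,-0.0011,0,-0.015,0],[0,0.0009,0,-0.0023,0,-0.03,0],[0,0.0009,0,-0.0023,0,-0.03,0]]'; python3 shift.py '[[0,0.0009,0,-0.0023,0,-0.03,0],[0,0.0009,0,-0.0023,0,-0.03,0],[0,0.0005,0,-0.0011,0,-0.015,0],[0,0,0,0,0,0,0],[0,0,0,0,0,0,0]]'; python3 g.py
```

```text
time: 5.62
tool_pos: [0.5744, -0.1295, 0.0903]
tool_rot: [-0.019, 0.981, -0.139, -0.133]
contact_force: [-0.2, -2.2, 0.1]
gripper_width: 0.099
grasp_force: 62.4
time: 6.25
tool_pos: [0.578, -0.1304, 0.0949]
tool_rot: [-0.024, 0.976, -0.138, -0.168]
contact_force: [0.4, -0.1, 0.4]
gripper_width: 0.098
grasp_force: 62.3
[ 0.57802274 -0.13044057  0.09489513] tool x,-z [ 0.90498732 -0.26169543 -0.33543024] [ 0.32201948 -0.09390104  0.94206478] want [ 0.94552833 -0.27189076 -0.17902957] [ 0.17205735 -0.04947583  0.98384369]
shift [-5.42116480e-03 -2.96649600e-05  1.51134078e-02]
```

```bash
python3 - <<'E'
from h import *
import pickle
for n,(x0,y0,w,h) in {"scene":(215,170,100,80),"wrist":(170,20,280,240)}.items():
    p=cams.camera_params(n);f=cams.grab_frame(n);save(n+"4",f);pickle.dump(p,open(n+"4.p","wb"))
    c=f[y0:y0+h,x0:x0+w,::-1];cv2.imwrite(f"pics/{n}4c.png",cv2.resize(c,(w*400//h,400),interpolation=2))
a,b=cv2.imread("pics/scene4c.png"),cv2.imread("pics/wrist4c.png");m=np.hstack([a,b]);m=cv2.resize(m,(800,m.shape[0]*800//m.shape[1]));print(a.shape,b.shape,m.shape);cv2.imwrite("pics/m4.png",m)
E
```

```text
(400, 500, 3) (400, 466, 3) (331, 800, 3)
```

View pics/m4.png

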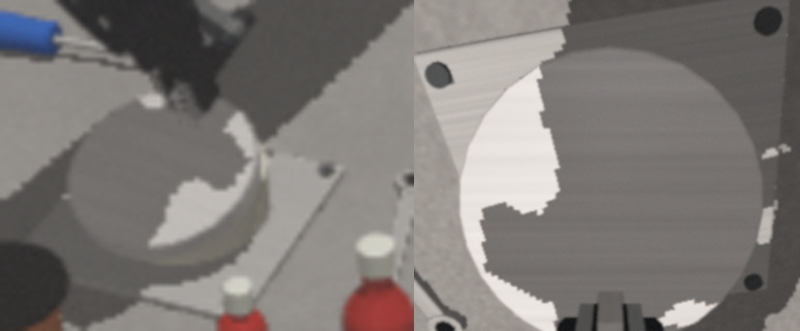

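The lid is held by the tab and raised. The scene view shows the far edge still down around the dish, and the wrist view shows the fingers on the tab at (610,310). I hold it for just over a second, and refine the dish centre from the saved picture using its cream colour.

```bash
python3 shift.py '[[0,0,0,0,0,0,0],[0,0,0,0,0,0,0],[0,0,0,0,0,0,0],[0,0,0,0,0,0,0],[0,0,0,0,0,0,0]]' >/dev/null; python3 shift.py '[[0,0,0,0,0,0,0],[0,0,0,0,0,0,0],[0,0,0,0,0,0,0],[0,0,0,0,0,0,0]]' | head -2
cat > d.py <<'E'
import io,contextlib
with contextlib.redirect_stdout(io.StringIO()): from m import *
im=cv2.imread("pics/w2.png").astype(float);sat=im[:,:,2]-im[:,:,0]
u0,v0=proj(p2,[.586,-.135,.04]);pts=[]
for a in np.radians(np.arange(20,165,5)):
    r=np.arange(45,85,.25);U=(u0+r*np.cos(a)).astype(np.float32);V=(v0+r*np.sin(a)).astype(np.float32)
    s=cv2.remap(sat.astype(np.float32),U[None],V[None],1)[0];g=cv2.remap(im[:,:,1].astype(np.float32),U[None],V[None],1)[0]
    k=np.where(s>.6*s.max())[0]
    if s.max()>22: pts.append((U[k[-1]],V[k[-1]],np.degrees(a)))
P=np.array([onz(p2,u,v,.04) for u,v,_ in pts]);c,r=circ(P);print(len(P),"free",c,r)
q=least_squares(lambda c:np.hypot(*(P[:,:2]-c).T)-.051,c,loss="soft_l1",f_scale=3e-4);print(q.x);print(np.round(1e3*(np.hypot(*(P[:,:2]-q.x).T)-.051),1));print([int(x[2]) for x in pts])
E
python3 d.py
```

```text
time: 7.48
tool_pos: [0.5779, -0.1305, 0.095]
28 free [ 0.58694479 -0.13438625] 0.05145582768505924
[ 0.58639982 -0.13430563]
[ 0.4  0.3  0.2 -0.1 -0.   0.   0.1  0.1 -0.3 -0.2 -0.1 -0.   0.3 -0.2
 -0.1 -0.1 -0.3 -0.  -0.2  0.3  0.2  0.   0.1 -0.1  0.2 -0.   0.2  0.4]
[25, 29, 35, 40, 45, 50, 55, 59, 65, 70, 75, 80, 85, 90, 95, 100, 105, 110, 115, 119, 125, 130, 135, 140, 145, 150, 155, 160]
```

```bash
cat > plan.py <<'E'
from h import *
import sys
cd=np.array([.5865,-.1343]);psi=-.28
Tg=rot([-.014,.986,-.14,-.095]);pg=np.array([.5709,-.1288,.0853])
def lidpose(d,t,gap=0,e=0):
    xf=.051-d;z=.04-.01*np.cos(t)+xf*np.tan(t)+gap
    ax=np.array([np.cos(psi),np.sin(psi)]);ay=np.array([-ax[1],ax[0]])
    return np.r_[cd+d*ax+e*ay,z],R.from_euler("ZY",[psi,t])
o0,R0=np.array([.601,-.1369,.0363]),R.from_euler("ZY",[psi,.18])
L=R0.inv().apply(pg-o0);L[1]=0          # TCP in lid (grip centres it)
G=R0.inv()*Tg
if __name__=="__main__":
    print("TCP in lid",L,"rel",(R0*R.from_euler("X",np.pi)).inv()*Tg and ((R0*R.from_euler("X",np.pi)).inv()*Tg).as_rotvec())
    s=state();T=rot(s["tool_rot"]);p=s["tool_pos"]
    Rl=T*G.inv();o=p-Rl.apply(L);print("now lid",o,"ZYX",Rl.as_euler("ZYX"),"tabedge",o+Rl.apply([-.055,0,0]),"far",o+Rl.apply([.055,0,0]),"F",s["contact_force"])
    dv=o[:2]-cd;ax=[np.cos(psi),np.sin(psi)];print("d,e",dv@ax,dv[1]*ax[0]-dv[0]*ax[1])
    P,Q=p,T
    for a in sys.argv[1:]:
        d,t,g=map(float,a.split(","));o,Rl=lidpose(d,t,g);P2=o+Rl.apply(L);Q2=Rl*G
        print(a,"shift",np.round(Q.inv().apply(P2-P),4),"rot",np.round((Q.inv()*Q2).as_rotvec(),3));P,Q=P2,Q2
E
python3 plan.py .003,.325,.001 .001,.2,.001 0,.12,.001 0,.06,.0005 0,0,0.0005
```

```text
TCP in lid [-0.03943517  0.          0.04262866] rel [ 0.00139433 -0.01224671  0.00196304]
now lid [ 0.60042601 -0.1370278   0.04184338] ZYX [-2.79557669e-01  3.30479269e-01 -1.92951587e-04] tabedge [ 0.55042192 -0.12267285  0.05969069] far [ 0.6504301  -0.15138275  0.02399608] F [1.0606499  0.15253813 0.17820816]
d,e 0.014137511402794763 0.0012269607964908473
.003,.325,.001 shift [-0.0127  0.0012 -0.0016] rot [0.    0.005 0.   ]
.001,.2,.001 shift [-0.0047  0.      0.012 ] rot [ 0.     0.125 -0.   ]
0,.12,.001 shift [-0.0034  0.      0.0076] rot [ 0.    0.08 -0.  ]
0,.06,.0005 shift [-0.002   0.      0.0061] rot [ 0.    0.06 -0.  ]
0,0,0.0005 shift [-0.0022  0.      0.0055] rot [ 0.    0.06 -0.  ]
```

```bash
python3 shift.py '[[0,0,0,-0.0016,0,0,0],[0,-0.003,0.0003,0,0,0,0],[0,-0.003,0.0003,0,0,0,0]]'|grep -E "force|pos"; python3 shift.py '[[0,-0.003,0.0003,0,0,0,0],[0,-0.003,0.0003,0,0,0,0],[0,-0.0007,0,0,0,0,0],[0,0,0,0,0,0,0],[0,0,0,0,0,0,0]]'|grep -E "force|pos"; python3 plan.py .002,.25,.001 .001,.2,.001 0,.12,.001; python3 - <<'E'
from h import *
f=cams.grab_frame("wrist");save("w5",f);g=cams.grab_frame("scene");save("s5",g)
c=f[20:260,170:450,::-1];b=g[170:250,215:315,::-1]
cv2.imwrite("pics/m5.png",np.hstack([cv2.resize(b,(375,300),interpolation=2),cv2.resize(c,(350,300),interpolation=2)]))
E
```

```text
tool_pos: [0.5723, -0.1297, 0.0983]
contact_force: [0.2, 0.2, -1.7]
grasp_force: 62.2
tool_pos: [0.5667, -0.1286, 0.1007]
contact_force: [-0.3, -0.1, -1.3]
grasp_force: 62.2
TCP in lid [-0.03943517  0.          0.04262866] rel [ 0.00139433 -0.01224671  0.00196304]
now lid [ 0.58922178 -0.135066    0.04763262] ZYX [-2.79587640e-01  3.30241923e-01 -2.63288163e-04] tabedge [ 0.53921405 -0.12070838  0.06546757] far [ 0.63922951 -0.14942362  0.02979766] F [-0.32309619 -0.0776362  -1.32175066]
d,e 0.002827472027696027 1.601177140280862e-05
.002,.25,.001 shift [-0.0027  0.      0.0072] rot [0.001 0.08  0.   ]
.001,.2,.001 shift [-0.0024  0.      0.0047] rot [ 0.    0.05 -0.  ]
0,.12,.001 shift [-0.0034  0.      0.0076] rot [ 0.    0.08 -0.  ]
```

View pics/m5.png

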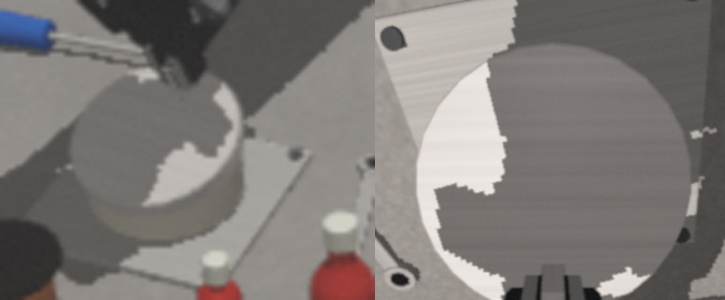

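The lid has moved back over the dish with the tab side still raised. The wrench shows only the lid's weight (about 1.3 N), so nothing is binding. I start lowering.

```bash
python3 shift.py '[[0,-0.0009,0,0.0024,0,0.027,0],[0,-0.0009,0,0.0024,0,0.027,0],[0,-0.0009,0,0.0024,0,0.026,0]]'|grep -E "force|pos"; python3 shift.py '[[0,-0.0012,0,0.0024,0,0.025,0],[0,-0.0012,0,0.0023,0,0.025,0],[0,0,0,0,0,0,0],[0,0,0,0,0,0,0]]'|grep -E "force|pos";python3 plan.py 0,.14,.001 0,.1,.001 0,.06,.0005 0,0,.0005
```

```text
tool_pos: [0.5617, -0.1271, 0.0946]
contact_force: [0.2, 0.1, -1.4]
grasp_force: 62.1
tool_pos: [0.5587, -0.1263, 0.0909]
contact_force: [0.6, 0.2, -1.5]
grasp_force: 62.1
TCP in lid [-0.03943517  0.          0.04262866] rel [ 0.00139433 -0.01224671  0.00196304]
now lid [ 0.58773309 -0.13466501  0.04129575] ZYX [-0.27979239  0.20001265 -0.00058634] tabedge [ 0.53592573 -0.11977922  0.05222325] far [ 0.63954046 -0.1495508   0.03036826] F [ 0.57873005  0.15667643 -1.47660099]
d,e 0.0012859423233764656 -1.0021326229942885e-05
0,.14,.001 shift [-0.0031  0.      0.0057] rot [0.001 0.06  0.   ]
0,.1,.001 shift [-0.0013  0.      0.0037] rot [ 0.    0.04 -0.  ]
0,.06,.0005 shift [-0.0014  0.      0.0042] rot [ 0.    0.04 -0.  ]
0,0,.0005 shift [-0.0022  0.      0.0055] rot [ 0.    0.06 -0.  ]
```

```bash
python3 shift.py '[[0,-0.0010,0,0.0019,0,0.02,0],[0,-0.0010,0,0.0019,0,0.02,0],[0,-0.0010,0,0.0019,0,0.02,0]]'|grep -E "force|pos"; python3 shift.py '[[0,-0.0006,0,0.0018,0,0.02,0],[0,-0.0006,0,0.0018,0,0.02,0],[0,0,0,0,0,0,0],[0,0,0,0,0,0,0]]'|grep -E "force|pos";python3 plan.py 0,.08,.001 0,.06,.001 0,.04,.0005 0,.02,.0005 0,0,0.0005
```

```text
tool_pos: [0.5545, -0.125, 0.0855]
contact_force: [0.5, -0.4, -1.9]
grasp_force: 62.1
tool_pos: [0.5532, -0.1247, 0.0825]
contact_force: [-0.4, -0.5, -1.5]
grasp_force: 62.1
TCP in lid [-0.03943517  0.          0.04262866] rel [ 0.00139433 -0.01224671  0.00196304]
now lid [ 0.58681482 -0.13437835  0.03609558] ZYX [-0.27979631  0.10014894 -0.00080083] tabedge [ 0.53421854 -0.11926566  0.04159456] far [ 0.63941109 -0.14949104  0.03059659] F [-0.37293421 -0.53051509 -1.49579559]
d,e 0.00032420782054683157 1.1703017508035379e-05
0,.08,.001 shift [-0.0011  0.      0.0018] rot [0.001 0.02  0.   ]
0,.06,.001 shift [-0.0007  0.      0.0018] rot [ 0.    0.02 -0.  ]
0,.04,.0005 shift [-0.0007  0.      0.0023] rot [ 0.    0.02 -0.  ]
0,.02,.0005 shift [-0.0008  0.      0.0018] rot [ 0.    0.02 -0.  ]
0,0,0.0005 shift [-0.0008  0.      0.0018] rot [ 0.    0.02 -0.  ]
```

```bash
for i in 1 ; do python3 shift.py '[[0,-0.0005,0,0.0009,0,0.01,0],[0,-0.0005,0,0.0009,0,0.01,0],[0,0,0,0,0,0,0]]'|grep -E "contact|pos"; python3 shift.py '[[0,-0.0004,0,0.0009,0,0.01,0],[0,-0.0004,0,0.0009,0,0.01,0],[0,0,0,0,0,0,0]]'|grep -E "contact|pos";done; python3 plan.py 0,.04,.0005 0,.02,.0005 0,0,0.0005 | tail -6
```

```text
tool_pos: [0.5517, -0.1242, 0.0805]
contact_force: [-0.2, 0.5, -0.8]
tool_pos: [0.5508, -0.1239, 0.0788]
contact_force: [0.1, -0.2, -0.9]
TCP in lid [-0.03943517  0.          0.04262866] rel [ 0.00139433 -0.01224671  0.00196304]
now lid [ 0.58614942 -0.13413809  0.03388118] ZYX [-0.27978565  0.06051071 -0.00079038] tabedge [ 0.53338486 -0.11897766  0.03720724] far [ 0.63891398 -0.14929852  0.03055513] F [ 0.0860171  -0.21604451 -0.87683063]
d,e -0.0003816721276179476 5.8716812780953664e-05
0,.04,.0005 shift [-0.0004  0.0001  0.0021] rot [0.001 0.021 0.   ]
0,.02,.0005 shift [-0.0008  0.      0.0018] rot [ 0.    0.02 -0.  ]
0,0,0.0005 shift [-0.0008  0.      0.0018] rot [ 0.    0.02 -0.  ]
```

```bash
python3 shift.py '[[0,-0.0003,0,0.0009,0,0.01,0],[0,-0.0003,0,0.0009,0,0.01,0],[0,0,0,0,0,0,0]]'|grep -E "contact|pos"; python3 shift.py '[[0,-0.0003,0,0.0009,0,0.01,0],[0,-0.0003,0,0.0009,0,0.01,0],[0,0,0,0,0,0,0]]'|grep -E "contact|pos"; python3 plan.py  0,0,0.0005 | tail -4;  python3 - <<'E'
from h import *
f=cams.grab_frame("wrist");save("w6",f);g=cams.grab_frame("scene");save("s6",g)
c=f[20:260,170:450,::-1];b=g[170:250,215:315,::-1]
cv2.imwrite("pics/m6.png",np.hstack([cv2.resize(b,(450,360),interpolation=2),cv2.resize(c,(350,300),interpolation=2,dst=None) if 0 else cv2.resize(c,(350,360))]))
E
```

```text
tool_pos: [0.5501, -0.1238, 0.077]
contact_force: [0.0, 0.0, -1.3]
tool_pos: [0.5495, -0.1235, 0.0753]
contact_force: [-0.6, 0.3, -1.2]
TCP in lid [-0.03943517  0.          0.04262866] rel [ 0.00139433 -0.01224671  0.00196304]
now lid [ 0.58651231 -0.13422081  0.03185784] ZYX [-0.2797991   0.02049566 -0.00088308] tabedge [ 0.53366231 -0.11903506  0.03298502] far [ 0.63936231 -0.14940656  0.03073065] F [-0.59104444  0.25855611 -1.24972994]
d,e -1.0052256697687584e-05 7.951063660836328e-05
0,0,0.0005 shift [-0.0008  0.0001  0.0022] rot [0.001 0.02  0.   ]
```

View pics/m6.png

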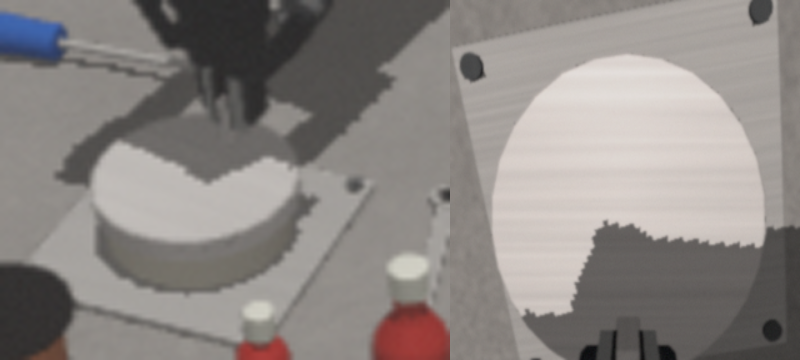

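The lid is over the dish and nearly level, and still only its weight is felt. I finish in small steps, watching the force.

```bash
python3 shift.py '[[0,-0.0004,0,0.0008,0,0.01,0],[0,0,0,0,0,0,0]]'|grep -E "contact|pos"; python3 shift.py '[[0,-0.0004,0,0.0008,0,0.01,0],[0,0,0,0,0,0,0]]'|grep -E "contact|pos"; python3 shift.py '[[0,0,0,0.0005,0,0,0],[0,0,0,0,0,0,0]]'|grep -E "contact|pos";python3 plan.py  0,0,0 | tail -4
```

```text
tool_pos: [0.5491, -0.1235, 0.0745]
contact_force: [0.1, 0.5, -1.3]
tool_pos: [0.5487, -0.1233, 0.0737]
contact_force: [-0.5, 0.0, -1.6]
tool_pos: [0.5489, -0.1234, 0.0733]
contact_force: [-0.3, -0.1, -1.7]
TCP in lid [-0.03943517  0.          0.04262866] rel [ 0.00139433 -0.01224671  0.00196304]
now lid [ 0.58678157 -0.1343601   0.0306907 ] ZYX [-0.27985386  0.00039387 -0.00095958] tabedge [ 0.5339213  -0.11916827  0.03071236] far [ 0.63964184 -0.14955194  0.03066903] F [-0.32168375 -0.11176514 -1.72305543]
d,e 0.0002872131632744666 2.0052783001808618e-05
0,0,0 shift [-0.0003  0.0001  0.0007] rot [0.001 0.    0.   ]
```

Still free; I continue down by half a millimetre at a time until it touches.

```bash
python3 shift.py '[[0,0,0,0.0005,0,0,0],[0,0,0,0,0,0,0]]'|grep -E "contact|pos"; python3 shift.py '[[0,0,0,0.0005,0,0,0],[0,0,0,0,0,0,0]]'|grep -E "contact|pos|tor";python3 - <<'E'
from plant import manip, cams, state
s=state();print(s["contact_force"],s["ft_torque"])
E
```

```text
tool_pos: [0.5489, -0.1234, 0.0729]
contact_force: [-0.1, 0.5, -1.7]
tool_pos: [0.549, -0.1235, 0.0726]
contact_force: [-1.5, -0.4, -0.5]
[-1.53810854 -0.44169433 -0.49243736] [0.03127631 0.12807265 0.03103742]
```

```bash
for i in 1; do python3 shift.py '[[0,0,0,0.0004,0,0,0],[0,0,0,0,0,0,0]]'|grep -E "contact|pos"; python3 - <<'E'
from plant import manip, cams, state
s=state();print(s["ft_torque"])
E
done;  python3 shift.py '[[0,0,0,0.0004,0,0,0],[0,0,0,0,0,0,0]]'|grep -E "contact|pos"; python3 plan.py 0,0,0|sed -n 2,3p; python3 -c "
from plant import manip, cams, state
print(state()['ft_torque'])"
```

```text
tool_pos: [0.549, -0.1236, 0.0724]
contact_force: [-3.4, -1.0, 4.1]
[0.12427343 0.36390706 0.10594497]
tool_pos: [0.549, -0.1236, 0.0724]
contact_force: [-4.5, -0.5, 5.9]
now lid [ 0.58690103 -0.13454459  0.029733  ] ZYX [-0.27976719  0.00030902 -0.0012451 ] tabedge [ 0.53403944 -0.11935734  0.02974999] far [ 0.63976261 -0.14973185  0.029716  ] F [-4.50678696 -0.54649581  5.87108257]
d,e 0.0004530050914931508 -0.0001242414656271919
[0.22610816 0.58610197 0.10263793]
```

```bash
python3 shift.py '[[0,-0.0007,0,0,0,0,0],[0,0,0,0,0,0,0]]'|grep -E "contact|pos"; python3 -c "
from plant import manip, cams, state
print(state()['ft_torque'])"; python3 shift.py '[[0,0,0,-0.0003,0,0.006,0],[0,0,0,0,0,0,0]]'|grep -E "contact|pos"; python3 -c "
from plant import manip, cams, state
print(state()['ft_torque'])"
```

```text
tool_pos: [0.5489, -0.1235, 0.0724]
contact_force: [-0.7, -1.7, 6.1]
[0.04676234 0.19966218 0.07370049]
tool_pos: [0.5488, -0.1235, 0.0725]
contact_force: [0.2, -1.6, 5.3]
[-0.05390599  0.05699961  0.05638398]
```

```bash
python3 shift.py '[[0,-0.0002,0,0.0005,0,0.006,0],[0,0,0,0,0,0,0]]'|grep -E "contact|pos"; python3 plan.py 0,0,0|sed -n 2,3p; python3 -c "
from plant import manip, cams, state
print(state()['ft_torque'])"
```

```text
tool_pos: [0.5487, -0.1234, 0.0725]
contact_force: [-1.0, -1.1, 7.0]
now lid [ 0.58713127 -0.13454322  0.03036359] ZYX [-0.27982402 -0.01334178 -0.00120361] tabedge [ 0.53427525 -0.11935431  0.02962982] far [ 0.63998729 -0.14973213  0.03109737] F [-1.02057286 -1.06564841  7.01829777]
d,e 0.0006739008299503897 -5.929258041610324e-05
[-0.01258462  0.34014646  0.01639611]
```

```bash
python3 shift.py '[[0,0,0,-0.0005,0,-0.006,0],[0,0,0,0,0,0,0]]'|grep -E "contact|pos"; python3 shift.py '[[0.3,0,0,0,0,0,0],[0.4,0,0,0,0,0,0],[0.5,0,0,0,0,0,0],[0.5,0,0,0,0,0,0]]'|grep -E "contact|pos|width"; python3 shift.py '[[0.5,0,0,-0.01,0,0,0],[0.5,0,0,-0.03,0,0,0],[0.7,0,0,-0.05,0,0,0],[1,0,0,-0.05,0,0,0],[1,0,0,0,0,0,0]]'|grep -E "time|contact|pos|width"; python3 - <<'E'
from h import *
import pickle
f=cams.grab_frame("wrist");p=cams.camera_params("wrist");save("w7",f);pickle.dump(p,open("w7.p","wb"));g=cams.grab_frame("scene");save("s7",g)
print(proj(p,[.5865,-.1343,.044]))
c=f[:300,150:490,::-1];b=g[170:250,215:315,::-1]
cv2.imwrite("pics/m7.png",np.hstack([cv2.resize(b,(450,360),interpolation=2),cv2.resize(c,(350,309)) if 0 else cv2.resize(c,(350,360))]))
E
```

```text
tool_pos: [0.5488, -0.1235, 0.0725]
contact_force: [0.1, -1.8, 6.1]
tool_pos: [0.5478, -0.123, 0.0715]
contact_force: [-1.1, -0.0, 0.0]
gripper_width: 0.496
time: 15.8
tool_pos: [0.5519, -0.1245, 0.219]
contact_force: [-0.2, 0.2, -0.0]
gripper_width: 0.997
(np.float64(312.26453269756587), np.float64(146.36024484526436))
```

View pics/m7.png

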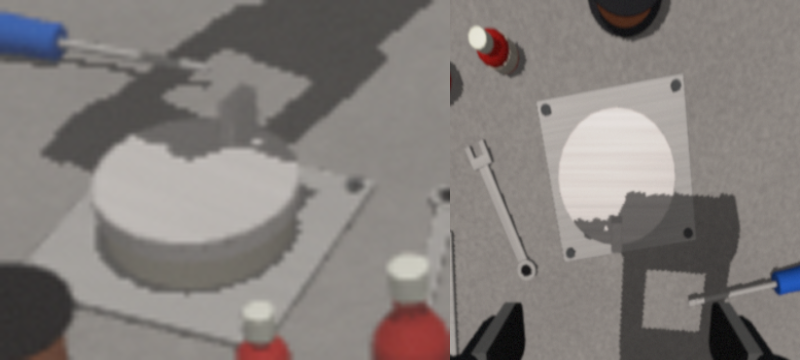

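The final pictures show the lid level-looking and concentric, with fingers clear. I check it numerically before handing in.

```bash
python3 - <<'E'
from plan import *
import pickle
q=cams.camera_params("scene");p=pickle.load(open("w7.p","rb"))
g=cv2.imread("pics/s7.png");
for t in(0,.05,.1):
    o,Rl=lidpose(0,t);f=lambda *a:np.round(proj(q,o+Rl.apply(a)),1)
    print(t,"tabtop x-30,x-54",f(-.03,0,.042),f(-.054,0,.042),"rim left/right",f(0,-.056,.014),f(0,.056,.014),"far",f(.056,0,.014))
h=cv2.GaussianBlur(cv2.imread("pics/w7.png",0),(3,3),0).astype(float);E=[]
c=np.array(proj(p,[.5865,-.1343,.044]))
for a in np.radians(list(range(-200,21,8))):
    r=np.arange(40,75,.25);v=cv2.remap(h.astype(np.float32),(c[0]+r*np.cos(a)).astype(np.float32)[None],(c[1]+r*np.sin(a)).astype(np.float32)[None],1)[0]
    k=r[np.argmin(v[4:]-v[:-4])+2];E.append((c[0]+k*np.cos(a),c[1]+k*np.sin(a)))
P=np.array([onz(p,*e,.044) for e in E])[:,:2]
from scipy.optimize import least_squares
s=least_squares(lambda x:np.hypot(*(P-x[:2]).T)-x[2],[.5865,-.1343,.056],loss="soft_l1",f_scale=5e-4);print("plate",s.x,np.round(1e3*s.fun,1))
row=g.astype(int).mean(2)
print("scene tab rows u=268",row[180:202,268].astype(int),"\nv=192",row[192,255:282].astype(int))
E
```

```text
0 tabtop x-30,x-54 [264.2 192.2] [269.8 187.3] rim left/right [239.5 201.4] [277.3 214.6] far [244.1 220.5]
0.05 tabtop x-30,x-54 [263.5 191.3] [269.1 185.9] rim left/right [239.2 200.7] [277.1 213.9] far [244.  220.8]
0.1 tabtop x-30,x-54 [262.9 190.4] [268.4 184.7] rim left/right [238.9 200. ] [276.9 213.2] far [243.8 220.9]
plate [ 0.58449639 -0.13299361  0.05390177] [ 0.  -0.  -0.1 -0.1 -0.2  0.   0.2  0.4 -0.3 -0.   0.2 -0.2  0.1  0.1
  0.  -0.1  0.   0.1  0.1 -0.  -0.1 -0.2  0.1 -0.3  0.  -0.4  0.1  0.9]
scene tab rows u=268 [ 78  89 130 137 138 137 136 136 125 110 105 103 102 102 100 102 102 100
 101 101 102 102] 
v=192 [135 135 135 135 135 135 135 135 127 116 107 106 104 102 102 101 108 131
 137 137 138 137 138 131 105  91  83]
```

```bash
python3 -c "
from plant import manip, cams, state
print(manip.job_done())"
```

```text
the job is handed in; nothing more can be done
None
```

I raised the lid by its tab to an estimated 20 mm above the rim and held it there for over a second. Then I lowered it gently onto the dish and let go. The last pictures show it centred, level and fully home, and the job is handed in; no verdict was returned.

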